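# Snap the tie bar of a travelling cradle onto its two pins

### The job

Fit the tie bar onto the travelling cradle that holds the clay jar: set its two hooks over the pins on the end boards and press it down slowly and gently, without jolting the jar or driving the sprung deck down onto its stops, until both hooks are fully home and both safety latches have snapped shut under the pins. Then give the bar a light upward tug, lifting the deck on its spring mounts a few millimetres above where it stood at first, to prove that it holds, and let go, leaving the bar latched and the other things on the table as they were.

Things in the scene. Friction and masses are not known exactly. Their poses are not given: they have to be found in the camera images.
- tie_bar: Loose aluminium bar, 255 mm long (along its y), 20 mm thick (x), 89 mm high with its black grip, about 0.36 kg, standing on the table on its hook tips; the same either way round. Origin under its middle, level with the hook tips; z up. At each end a hook whose mouth opens downward, 14 mm wide along the bar, flaring to about 24 mm at the tips
- bar_grip (a point): Centre of the black plastic grip on top of the tie bar: a block 66 mm long (y), 20 mm thick (x), 32 mm high (z), to be taken from above with the fingers across x. 73 mm above the hook tips, 43 mm above the seats of the hooks; the bar below it is as thick as the grip down to 37 mm below this point
- seat_a (a point): Seat of the hook at the bar's +y end, 110 mm from the middle: where a pin's axis lies when the hook is fully home. The jaws end 30 mm below this point. x across the bar, y along it, z up
- seat_b (a point): The same at the bar's -y end
- latch_a (a joint): Latch of the +y hook: a sprung steel pawl hinged inside the bar, its thumb tab above the bar. 0 = shut, its nose across the mouth under the seat; it grows (rad) to about 0.25 while a pin pushes the nose aside and springs back to 0 when the pin is above it. A pin meets the nose when its axis is about 23 mm below the seat; passing takes 5 to 9 N a hook by friction. Latched, 1 to 2 mm of play
- latch_b (a joint): The same for the hook at the bar's -y end
- cradle: Travelling cradle: plywood deck on four spring mounts over an aluminium base plate (180 x 262 mm) that is fixed to the table; two plywood end boards (along x, at y = +110 and -110 mm) with a pin each; between them a clay jar in white foam, all below 200 mm above the table. Origin under the base plate's centre; y from pin to pin, z up
- pin_a (a point): Middle of the steel pin on the +y end board, 12 mm thick, along this frame's x between two steel lugs 34 mm apart (inner faces), whose tops are 13 mm above the pin's axis. 208 mm above the table at rest. Nothing is in a hook's way for 38 mm below the axis. x along the pin, y from pin to pin, z up
- pin_b (a point): The same on the -y end board, 220 mm from pin_a
- deck (a joint): Height of the deck (with jar, end boards and pins) on its soft spring mounts, m: 0 at rest, negative pressed down, positive pulled up; 0.7 N per mm. It sinks about 5 mm under the tie bar's weight and 15 to 26 mm before both latches give way. Hard stops at -0.034 (counted as driven onto them from -0.032) and +0.010; a tug that lifts it to between +0.004 and +0.008 is enough
- cotton_tape: Roll of white cotton tape lying on the table, 66 mm across, 15 mm high, a bystander; origin at the centre of its underside
- bone_folder: Flat ivory-white bone folder lying on the table between the cradle and the tie bar, 146 x 22 x 4 mm, a bystander; origin under its middle

How it is judged:
By the outcome, as a careful person would: the job done as asked, in the order asked, and still so for the second after the job is handed in, with the robot touching nothing.
It also fails if it takes over 62 s, if anything falls off the work surface, if the arm or the gripper's body presses on something with over 40 N, if the wrist force passes 120 N, or if a joint passes its speed limit or range.

### The arm

A 7-joint arm with a two-finger parallel gripper is mounted at the origin on the work surface; the furniture and walls round the work are solid. World frame = base frame: x ahead of the robot, y to its left, z up, the work surface at z = 0. Lengths are in m, angles in rad, forces in N, time in s.
With the tool pointing down it reaches from about 0.425 to 0.925 m from the base axis. Payload 6.8 kg.
Tool frame: the origin (TCP) lies at the very end of the fingers, on their centre line; the grasp point (between the pads) lies 19 mm behind it; z points along the fingers, x is the direction in which the jaws open and shut, and the axes are right-handed (so a half turn about z gives the same grasp; the last joint's range is limited). The gripper opens to 85 mm and grips with 20 to 120 N. Pads are 22 mm wide; open, the fingers measure 114 mm over their backs; the gripper's body (76 mm by 85 mm) begins 54 mm behind the grasp point. The pads swing forward as they close: fully open they stand 13 mm farther back than shut.
Start: joints at [1.065, 0.477, 0.022, 1.555, -0.011, 1.109, -0.083], TCP at [0.261, -0.622, 0.231] pointing down, gripper open.
Joint ranges: [-2.96, 2.96], [-0.34, 2.1], [-1.41, 1.46], [0.24, 2.44], [-1.37, 4.51], [0.17, 1.92], [-2.96, 2.96]. Speed limits (rad/s): [2.39, 2.39, 3.14, 3.14, 3.14, 3.14, 3.14].

### API

Orientations are given as a rotation vector (axis times angle).
In Python, from bench import * gives the robot as it stands.
- The arm moves only by the tool servo_tool, never from a script. Its argument "increments" is one flat list of numbers, 7 for each row, row after row: the shift along the tool's x, y, z in mm, then the turn, a rotation vector about the tool's x, y, z in rad, then the finger opening in mm, from 0 to 85.4. In form: [tx, ty, tz, wx, wy, wz, fingers, tx, ty, tz, wx, wy, wz, fingers, ...]. A call has exactly 8 rows; each row shifts and turns the commanded pose from where the row before left it, along the tool's axes as they then stand; what a row does not reach is not made up. A row lasts 1/8 s, in which the tool goes at most 62.5 mm and 10.7 degrees, less where a joint would pass 70% of its speed; a pose out of reach is approached as far as the arm can. A call is refused whole if a number of a shift passes 62.5 or a number of a turn 0.188, either way. A call with a gripper value outside its range is refused whole. The fingers move at their own pace and stop on an object; "squeeze" is the grip in N (left out, the last holds). Time passes only in rows, so rows that do not move let the fingers close, or fill a call up. It gives the time, the measured TCP pose, the force and the opening at its end, in the units of the state.
- get_obs(): the state, without advancing time (a new reading comes with each control period).
- grab_frame(name): name is "scene" or "top" or "wrist"; returns (picture, depth): 400x640x3 uint8, red, green, blue; 400x640 float32, m along the optical axis (not along the pixel's ray), 0 where there is no reading.
- calibration(name): a dict with "fx", "fy", "cx", "cy" (pixels), "k1" (the pictures are not rectified: a ray, as slopes to the right and down, at radius r is drawn at 1 + k1 r^2 times it, then the intrinsics apply), "eye" and "orientation" of the camera in the world; the wrist camera has in their place "T_tool_cam" (4x4, takes a point from camera to tool coordinates, whose origin is the TCP and whose axes are the tool frame's). Camera axes: x right, y up, looking along -z (the intrinsics and any distortion apply to the point x, -y, -z); pixel columns grow to the right and rows downward; lengths in m; the calibration is good to about 2 mm. A picture is of the moment at which its call begins: read the wrist's pose just before it. calibration takes no time and is no camera call.
- hand_in(): hands the job in, once; it reports no verdict.
The state is a dict: "clock": time; "joints": joint angles; "qvel": joint speeds; "tau": joint torques, N m; "tcp_pos": TCP position; "orientation": TCP orientation; "contact_force": force on the tool from outside, world axes, zero at the start; "moment": the same for the moment, N m; "grip_width": finger opening in m.
Only numpy, scipy, OpenCV 4.12 (cv2) and the standard library are available. Lean on these libraries where they do the work, as an engineer would, in place of code of your own. Each camera call takes 0.05 s, during which the arm holds its last target.

## Working session

There is one attempt and no reset: what is moved stays moved. The work goes in short steps, Python scripts to look and compute and a tool call to move; the robot and the scene stay as the last step left them, time stands still between calls to the robot, and variables do not carry over. Pictures are saved under pics/ and viewed, and the job is handed in when it is done.

Besides the shell and the picture viewer there is one more tool, called after "Call:" by a JSON object that holds its "method" and its "body", one argument or row to a line. servo_tool: Moves the arm, as the interface text tells. Its arguments: {"type":"object","properties":{"increments":{"type":"array","items":{"type":"number"}},"squeeze":{"type":"number"}},"required":["increments"]}

```bash
mkdir -p pics; ls
python3 - <<'E'
from bench import *
import numpy as np, cv2
o=get_obs()
for k,v in o.items(): print(k,np.round(v,4))
for n in ["scene","top","wrist"]:
    im,d=grab_frame(n); cv2.imwrite(f"pics/{n}0.png",im[:,:,::-1]); np.savez(f"{n}0.npz",im=im,d=d)
    c=calibration(n); print(n,{k:np.round(v,4).tolist() for k,v in c.items()})
E
```

```text
pics
clock 0.0
joints [ 1.0649  0.4778  0.0223  1.5565 -0.0115  1.1093 -0.0831]
qvel [-0.0014 -0.0001  0.0009 -0.0002 -0.001  -0.0012 -0.0006]
tau [-2.00000e-04 -5.96452e+01  1.60810e+00 -2.81202e+01  1.25000e-02
  9.30000e-03  0.00000e+00]
tcp_pos [ 0.2613 -0.6217  0.2303]
orientation [-2.6158e+00  1.7382e+00  2.5000e-03]
contact_force [ 0.7436 -0.0359  0.3173]
moment [-0.0133 -0.0569  0.0363]
grip_width 0.0852
scene {'fx': 364.2826, 'fy': 364.2826, 'cx': 314.2326, 'cy': 194.5014, 'k1': 0.0132, 'eye': [-0.1035, 0.344, 0.69], 'orientation': [0.6113, -0.9706, -1.8696]}
top {'fx': 422.5824, 'fy': 422.5824, 'cx': 325.3654, 'cy': 196.3926, 'k1': -0.0603, 'eye': [0.4476, -0.0037, 1.223], 'orientation': [0.1042, -0.1056, -1.5596]}
wrist {'fx': 284.5403, 'fy': 284.5403, 'cx': 315.3367, 'cy': 198.2709, 'k1': -0.0496, 'T_tool_cam': [[1.0, -0.0008, -0.0005, -0.0012], [-0.0009, -0.9603, -0.279, -0.0703], [-0.0002, 0.279, -0.9603, -0.1423], [0.0, 0.0, 0.0, 1.0]]}
```

View pics/scene0.png

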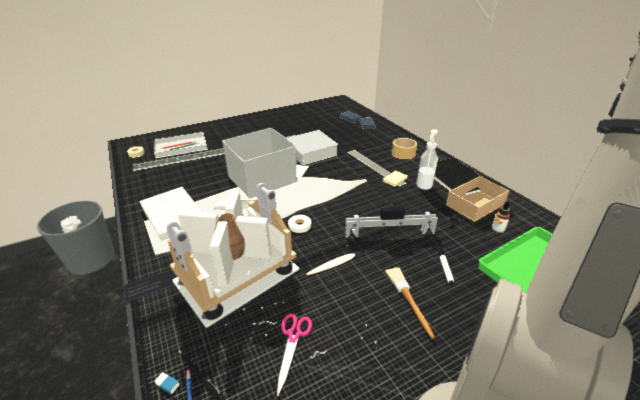

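View pics/top0.png

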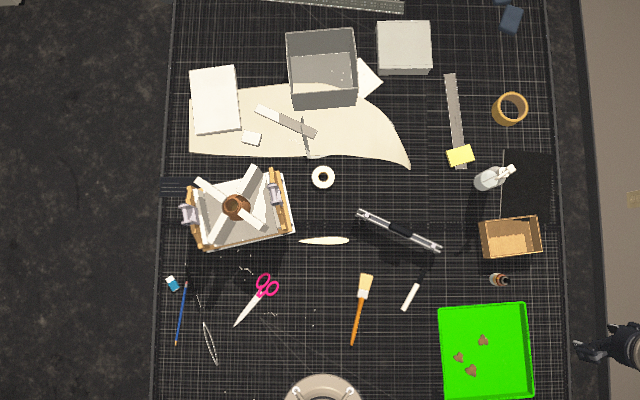

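View pics/wrist0.png

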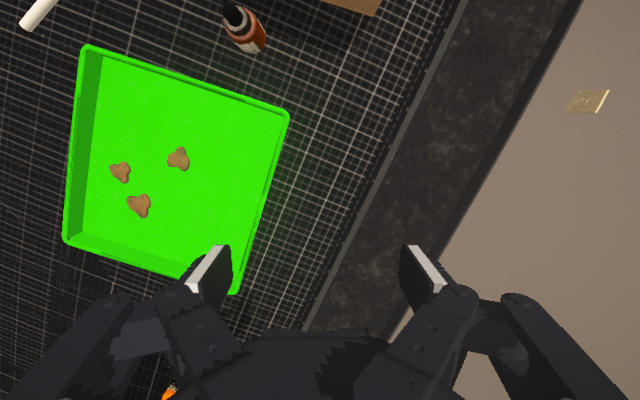

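The top view shows the bar from about (360,212) to (440,248), with its black grip near (400,228). The cradle pins are near (190,214) and (273,192), the jar is at (235,207), the tape at (322,177) and the bone folder at (323,240). Next I'll measure.

```bash
cat > h.py <<'E'
import numpy as np, cv2
from scipy.spatial.transform import Rotation as R
from bench import *
def undist(c,uv):
    uv=np.asarray(uv,float).reshape(-1,2)
    K=np.array([[c['fx'],0,c['cx']],[0,c['fy'],c['cy']],[0,0,1]])
    return cv2.undistortPoints(uv[:,None],K,np.array([c['k1'],0,0,0.]))[:,0]
def pose(c,obs=None):
    if 'T_tool_cam' in c:
        T=np.eye(4);T[:3,:3]=R.from_rotvec(obs['orientation']).as_matrix();T[:3,3]=obs['tcp_pos']
        return T@np.array(c['T_tool_cam'])
    T=np.eye(4);T[:3,:3]=R.from_rotvec(c['orientation']).as_matrix();T[:3,3]=c['eye'];return T
def dirs(c,uv,T):
    s=undist(c,uv); return np.c_[s[:,0],-s[:,1],-np.ones(len(s))]@T[:3,:3].T
def onplane(c,uv,z,obs=None):
    T=pose(c,obs);d=dirs(c,uv,T);e=T[:3,3]
    return e+d*((z-e[2])/d[:,2])[:,None]
def cloud(c,D,obs=None):
    T=pose(c,obs);v,u=np.mgrid[0:400,0:640]
    d=dirs(c,np.c_[u.ravel(),v.ravel()],T)
    return (T[:3,3]+d*D.reshape(-1,1)).reshape(400,640,3)
E
python3 - <<'E'
from h import *
for n in ["top","scene"]:
    f=np.load(n+"0.npz");P=cloud(calibration(n),f['d'])
    np.save(n+"P.npy",P)
    if n=="top":
        for uv in [(300,280),(420,300),(323,240),(322,177),(312,177),(400,228),(235,205),(190,214),(273,192),(240,240)]:
            print(uv,np.round(P[uv[1],uv[0]],3))
    im=f['im'].copy()
    boxes={"top":[(150,150,310,260),(340,190,460,265)],"scene":[(140,170,310,320),(330,195,450,245)]}[n]
    for i,b in enumerate(boxes):
        s=5 if i==0 else 6
        cr=im[b[1]:b[3],b[0]:b[2],::-1]
        s=min(800//cr.shape[1],600//cr.shape[0])
        cv2.imwrite(f"pics/{n}c{i}.png",cv2.resize(cr,None,fx=s,fy=s,interpolation=cv2.INTER_CUBIC)); print(n,i,b,s)
E
```

```text
(300, 280) [0.371 0.066 0.006]
(420, 300) [ 0.317 -0.276  0.   ]
(323, 240) [0.485 0.002 0.003]
(322, 177) [0.669 0.006 0.001]
(312, 177) [0.667 0.035 0.014]
(400, 228) [ 0.516 -0.205  0.09 ]
(235, 205) [0.575 0.241 0.087]
(190, 214) [0.541 0.336 0.171]
(273, 192) [0.592 0.122 0.218]
(240, 240) [0.481 0.225 0.08 ]
top 0 (150, 150, 310, 260) 5
top 1 (340, 190, 460, 265) 6
scene 0 (140, 170, 310, 320) 4
scene 1 (330, 195, 450, 245) 6
```

View pics/topc0.png

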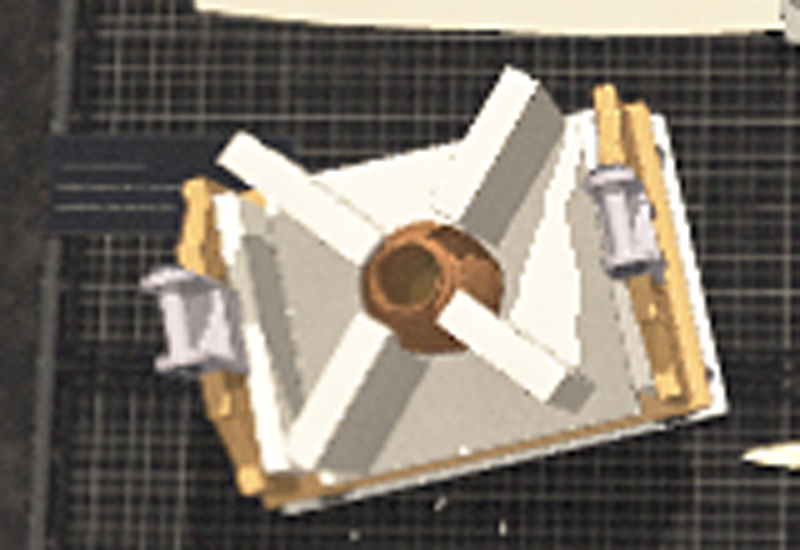

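View pics/topc1.png

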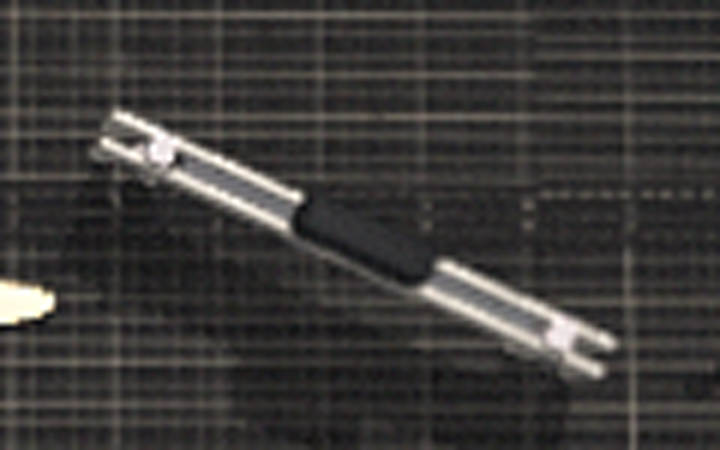

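View pics/scenec0.png

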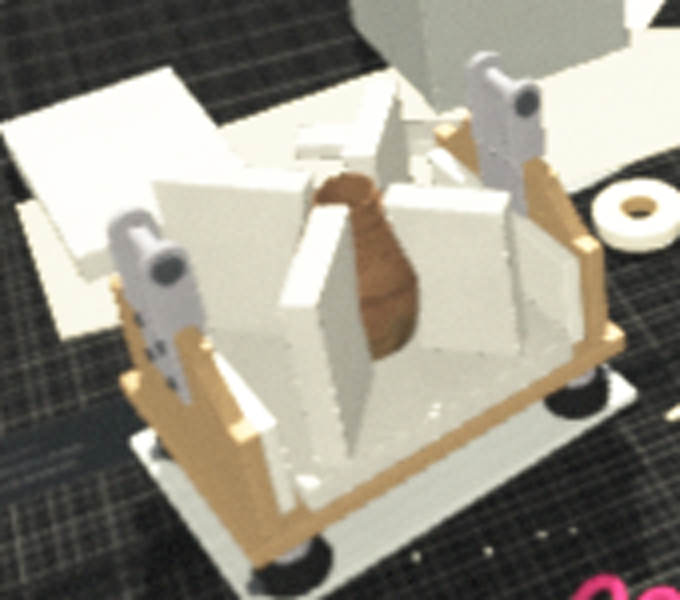

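View pics/scenec1.png

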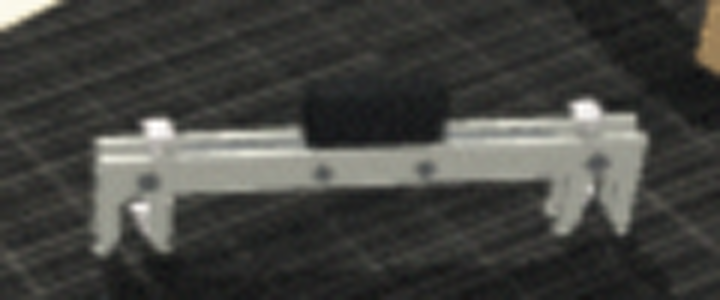

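The crops agree. In the top view the bar's slotted ends lie at (360,212) and (441,249). The H-shaped lugs and pins sit at about (190,214) on the left and (275,193) on the right. Next I'll segment by height.

Run:
```python
from h import *
for n in ["top","scene"]:
    P=np.load(n+"P.npy"); 
    X,Y,Z=P[...,0],P[...,1],P[...,2]
    m=(X>.42)&(X<.6)&(Y<-.06)&(Y>-.36)&(Z>.03)&(Z<.11)
    q=P[m]; print(n,"bar n",len(q),np.round(np.percentile(q[:,2],[2,25,50,75,98]),3))
    (c,s,a)=cv2.minAreaRect((q[:,:2]*1000).astype(np.float32)); print(np.round(c,1),np.round(s,1),a)
    g=q[q[:,2]>.078]; print(" grip",len(g),np.round(cv2.minAreaRect((g[:,:2]*1000).astype(np.float32))[0],1),[np.round(v,1) for v in cv2.minAreaRect((g[:,:2]*1000).astype(np.float32))[1:]],np.round(g.mean(0),4))
    m=(X>.4)&(X<.75)&(Y<.42)&(Y>.08)&(Z>.197)&(Z<.24)
    q=P[m];
    for nm,k in (("L",q[:,1]>.23),("R",q[:,1]<.23)):
        w=q[k]; print(n,nm,len(w),np.round(w.mean(0),4),np.round(np.percentile(w,[2,98],axis=0),3).tolist(), [np.round(v,1) for v in cv2.minAreaRect((w[:,:2]*1000).astype(np.float32))])
c=calibration("top")
for uv in [(150+170/5,150+280/5),(150+195/5,150+365/5),(150+195/5,150+322/5),(150+610/5,150+180/5),(150+635/5,150+265/5),(150+622/5,150+225/5)]:
    print(uv,np.round(onplane(c,[uv],.221)[0],4))
```

```text
top bar n 744 [0.04  0.055 0.058 0.074 0.091]
[ 511.1 -208.3] [254.7  24.3] 65.27163696289062
 grip 182 [ 512.1 -208.9] [array([65.8, 20.1]), np.float64(64.6)] [ 0.5115 -0.2081  0.0874]
top L 301 [0.5268 0.302  0.2076] [[0.474, 0.24, 0.197], [0.564, 0.348, 0.222]] [array([550.4, 291.4]), array([114.3, 127.9]), np.float64(62.0)]
top R 158 [0.589  0.1219 0.2144] [[0.564, 0.107, 0.202], [0.614, 0.137, 0.223]] [array([589.2, 122.1]), array([53.6, 24.7]), np.float64(13.1)]
scene bar n 1150 [0.035 0.046 0.054 0.062 0.087]
[ 512.  -206.1] [253.   28.5] 65.82814025878906
 grip 143 [ 511.6 -205.3] [array([65. , 18.6]), np.float64(66.9)] [ 0.5106 -0.2034  0.0847]
scene L 300 [0.5329 0.3308 0.2096] [[0.499, 0.25, 0.197], [0.562, 0.354, 0.22]] [array([522., 303.]), array([119.9,  63.8]), np.float64(74.5)]
scene R 182 [0.5861 0.1254 0.2106] [[0.563, 0.108, 0.198], [0.612, 0.14, 0.22]] [array([589.4, 123.4]), array([54.2, 26.3]), np.float64(13.4)]
(184.0, 206.0) [0.5561 0.3352 0.221 ]
(189.0, 223.0) [0.5154 0.321  0.221 ]
(189.0, 214.4) [0.536 0.322 0.221]
(272.0, 186.0) [0.6064 0.1244 0.221 ]
(277.0, 203.0) [0.5654 0.1114 0.221 ]
(274.4, 195.0) [0.5847 0.1181 0.221 ]
```

Call:
{"method": "servo_tool", "body": {
  "increments": [0,0,-35,0,0,-0.1855,85,0,0,-35,0,0,-0.1855,85,0,0,-35,0,0,-0.1855,85,0,0,-35,0,0,-0.1855,85,5,-60,0,0,0,0,85,5,-60,0,0,0,0,85,5,-60,0,0,0,0,85,5,-60,0,0,0,0,85]
}}

```text
clock: 1.15
tcp_pos: [0.3805, -0.4107, 0.3711]
orientation: [-3.069, 0.672, 0.0]
contact_force: [0.8, 0.1, 0.5]
grip_width: 0.0851
```

Call:
{"method": "servo_tool", "body": {
  "increments": [4,-62,0,0,0,0,85,4,-62,0,0,0,0,85,4,-62,0,0,0,0,85,4,-62,0,0,0,0,85,0,0,0,0,0,0,85,0,0,0,0,0,0,85,0,0,0,0,0,0,85,0,0,0,0,0,0,85]
}}

```text
clock: 2.15
tcp_pos: [0.4975, -0.1953, 0.3712]
orientation: [3.068, -0.675, -0.0]
contact_force: [-0.0, -0.1, 0.7]
grip_width: 0.0852
```

```bash
cat > look.py <<'E'
import sys
from h import *
tag=sys.argv[1]
o=get_obs(); print({k:np.round(v,4).tolist() for k,v in o.items() if k in("clock","tcp_pos","orientation","contact_force","grip_width","joints")})
import pickle
for n in sys.argv[2:]:
    o=get_obs(); im,d=grab_frame(n); cv2.imwrite(f"pics/{n}_{tag}.png",im[:,:,::-1]); pickle.dump((o,im,d),open(f"{n}_{tag}.pkl","wb"))
E
python3 look.py a wrist
```

```text
{'clock': 2.15, 'joints': [0.6143, 0.1668, -0.4091, 1.6772, 0.0686, 1.312, -0.2408], 'tcp_pos': [0.4975, -0.1953, 0.3712], 'orientation': [3.0679, -0.6755, -0.0003], 'contact_force': [-0.0476, -0.0595, 0.6783], 'grip_width': 0.0852}
```

View pics/wrist_a.png

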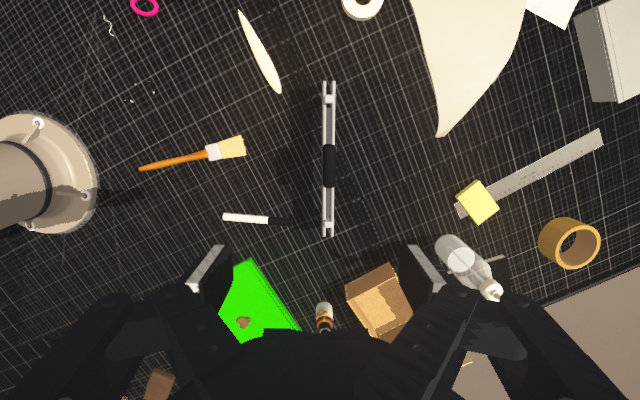

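The wrist view shows the bar vertical at column 328, rows 82 to 237, so the jaws are already aligned with it. Next I'll look at the cradle from above.

Call:
{"method": "servo_tool", "body": {
  "increments": [-16.5,-51,-14,0,0,0,85,-16.5,-51,-14,0,0,0,85,-16.5,-51,-14,0,0,0,85,-16.5,-51,-14,0,0,0,85,-16.5,-51,-14,0,0,0,85,-16.5,-51,-14,0,0,0,85,-16.5,-51,-14,0,0,0,85,0,0,0,0,0,0,85]
}}

```text
clock: 3.2
tcp_pos: [0.5416, 0.1835, 0.4701]
orientation: [-3.068, 0.66, 0.0]
contact_force: [-0.1, -0.9, 1.5]
grip_width: 0.0849
```

```bash
python3 look.py b wrist
python3 - <<'E'
from h import *
import pickle
c=calibration("wrist")
o,im,d=pickle.load(open("wrist_a.pkl","rb"))
P=cloud(c,d,o);X,Y,Z=P[...,0],P[...,1],P[...,2]
m=(X>.42)&(X<.6)&(Y<-.06)&(Y>-.36)&(Z>.03)&(Z<.11)
v,u=np.nonzero(m); k=v<242; m2=np.zeros_like(m); m2[v[k],u[k]]=1
q=P[m2]; print(len(q),np.round(np.percentile(q[:,2],[2,25,50,75,98]),3)); r=cv2.minAreaRect((q[:,:2]*1000).astype(np.float32)); print(r)
g=q[q[:,2]>.078]; print(cv2.minAreaRect((g[:,:2]*1000).astype(np.float32)))
o,im,d=pickle.load(open("wrist_b.pkl","rb"))
b=im[0:260,150:500,::-1]; cv2.imwrite("pics/wb_crop.png",cv2.resize(b,None,fx=2.28,fy=2.28,interpolation=cv2.INTER_CUBIC))
E
```

```text
{'clock': 3.2, 'joints': [0.0997, 0.2404, -0.6737, 1.4061, 0.1468, 1.5442, -0.9869], 'tcp_pos': [0.5416, 0.1835, 0.4701], 'orientation': [-3.0682, 0.6597, 0.0], 'contact_force': [-0.0938, -0.9319, 1.5215], 'grip_width': 0.0849}
1980 [0.047 0.056 0.057 0.084 0.089]
((514.189453125, -207.38760375976562), (252.5658416748047, 24.428403854370117), 65.5300064086914)
((514.0663452148438, -206.28472900390625), (64.42118072509766, 18.60764503479004), 65.84554290771484)
```

View pics/wrist_b.png

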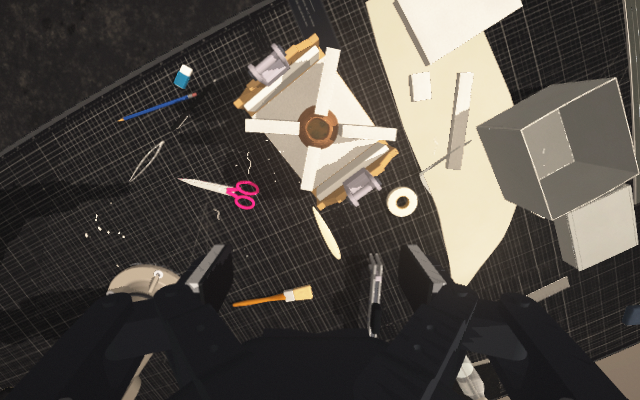

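View pics/wb_crop.png

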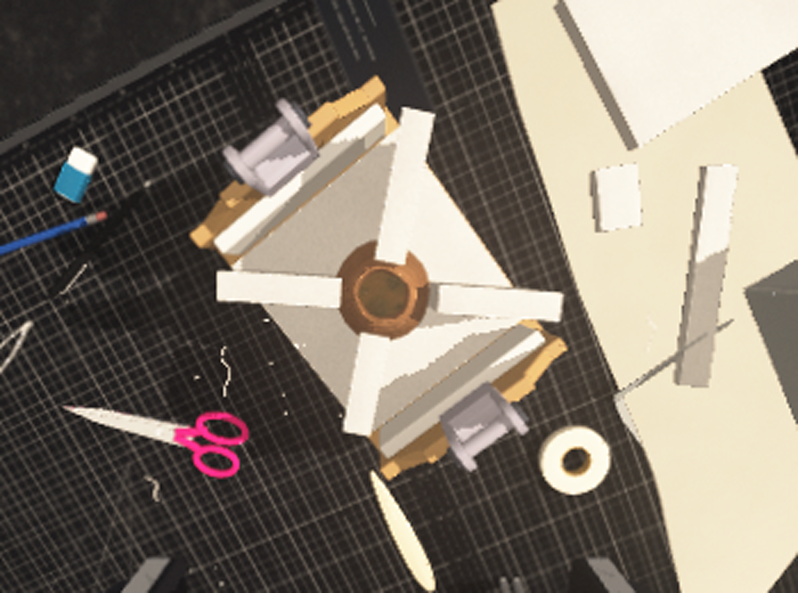

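Wrist view b shows both lug pairs, pin_a near (268,66) and pin_b near (363,188). The jar is at (318,128), the tape at (402,201) and the folder at (326,232). Next come the 3D points.

```bash
python3 - <<'E'
from h import *
import pickle
c=calibration("wrist"); ct=calibration("top")
o,im,d=pickle.load(open("wrist_b.pkl","rb"))
P=cloud(c,d,o);np.save("wbP.npy",P)
hsv=cv2.cvtColor(im,cv2.COLOR_RGB2HSV)
for nm,(u0,v0) in (("a",(268,66)),("b",(363,188))):
    v,u=np.mgrid[v0-26:v0+27,u0-26:u0+27]; p=P[v,u].reshape(-1,3)
    k=(p[:,2]>.203)&(p[:,2]<.235); w=p[k]
    print(nm,k.sum(),np.round(np.percentile(w,[2,50,98],axis=0),4).tolist(),[np.round(x,1) for x in cv2.minAreaRect((w[:,:2]*1000).astype(np.float32))])
    big=cv2.resize(im[v0-26:v0+27,u0-26:u0+27,::-1],None,fx=10,fy=10,interpolation=cv2.INTER_CUBIC)
    cv2.imwrite(f"pics/pin_{nm}.png",big)
E
python3 -c "
import cv2,numpy as np
a=cv2.imread('pics/pin_a.png');b=cv2.imread('pics/pin_b.png')
cv2.imwrite('pics/pins.png',cv2.resize(np.hstack([a,b]),None,fx=.75,fy=.75))"
```

```text
a 505 [[0.5151, 0.3228, 0.2074], [0.5409, 0.3373, 0.2138], [0.5647, 0.3517, 0.2211]] [array([539.8, 338. ]), array([52.9, 24.8]), np.float64(14.1)]
b 402 [[0.5654, 0.1123, 0.2077], [0.5911, 0.1263, 0.2138], [0.616, 0.1407, 0.2213]] [array([590.8, 125.1]), array([53.8, 25.9]), np.float64(13.1)]
```

View pics/pins.png

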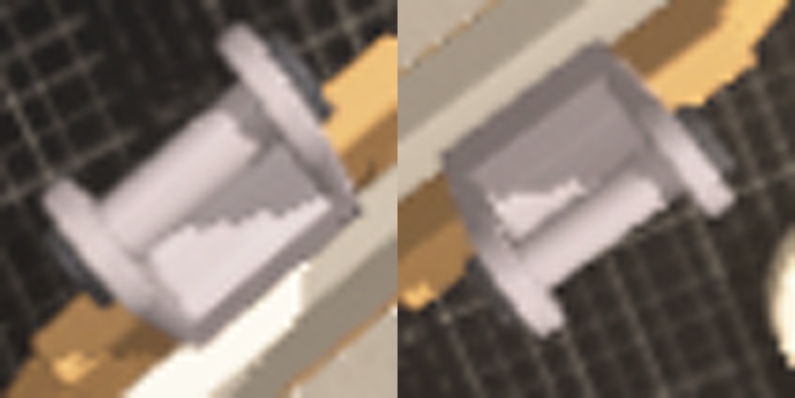

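Run:
```python
from h import *
t=np.radians(13.5); ex=np.array([np.cos(t),np.sin(t)]); ey=np.array([-np.sin(t),np.cos(t)])
C=np.array([.5653,.2316])
for src in ("wbP","topP","sceneP"):
    P=np.load(src+".npy").reshape(-1,3)
    d=P[:,:2]-C; x=d@ex; y=d@ey; z=P[:,2]
    for nm,s in (("a",1),("b",-1)):
        k=(abs(x)<.045)&(abs(s*y-.11)<.025)&(z>.195)&(z<.235)
        lug=k&(z>.2165); pin=k&(abs(x)<.012)&(z>.2095)
        kk=k&(z>.205)
        print(src,nm,"lug x range",np.round(np.percentile(x[lug],[2,98])*1000,1),"y mean",np.round(y[lug].mean()*1000,1),np.round(np.percentile(y[lug],[3,97])*1000,1),"pin n",pin.sum(),"y",np.round(np.percentile(y[pin],[3,50,97])*1000,1),"z",np.round(np.percentile(z[pin],[50,95]),4))
        for lo in np.arange(s*.11-.012,s*.11+.0121,.003):
            q=k&(abs(x)<.012)&(abs(y-lo)<.0015)
            if q.sum(): print("   y %.1f n %d z %.4f"%(lo*1000,q.sum(),np.median(z[q])))
```

```text
wbP a lug x range [-22.4  24.4] y mean 109.6 [102.  117.5] pin n 147 y [104.9 109.4 114.4] z [0.2125 0.2145]
   y 104.0 n 20 z 0.2097
   y 107.0 n 56 z 0.2122
   y 110.0 n 43 z 0.2135
   y 113.0 n 36 z 0.2125
   y 116.0 n 5 z 0.2106
wbP b lug x range [-23.9  23. ] y mean -109.4 [-118.5 -101.4] pin n 124 y [-114.9 -109.1 -104.6] z [0.2127 0.2145]
   y -116.0 n 9 z 0.2116
   y -113.0 n 26 z 0.2128
   y -110.0 n 32 z 0.2135
   y -107.0 n 38 z 0.2129
   y -104.0 n 27 z 0.2100
topP a lug x range [-28.1  23.2] y mean 106.7 [ 97.  115.6] pin n 47 y [102.  106.7 112.3] z [0.214  0.2164]
   y 101.0 n 4 z 0.2117
   y 104.0 n 18 z 0.2128
   y 107.0 n 12 z 0.2151
   y 110.0 n 9 z 0.2152
   y 113.0 n 7 z 0.2140
topP b lug x range [-26.8  23.7] y mean -111.9 [-121.1 -102.4] pin n 41 y [-117.  -112.3 -106.5] z [0.2134 0.2172]
   y -119.0 n 1 z 0.2087
   y -116.0 n 12 z 0.2125
   y -113.0 n 13 z 0.2144
   y -110.0 n 12 z 0.2137
   y -107.0 n 11 z 0.2104
sceneP a lug x range [-22.7  24.1] y mean 110.7 [102.6 119.8] pin n 31 y [105.4 110.5 115.1] z [0.213  0.2143]
   y 104.0 n 2 z 0.2113
   y 107.0 n 5 z 0.2134
   y 110.0 n 10 z 0.2133
   y 113.0 n 11 z 0.2130
   y 116.0 n 6 z 0.2094
sceneP b lug x range [-23.7  22.5] y mean -110.0 [-118.6 -102.7] pin n 24 y [-114.2 -109.5 -105. ] z [0.212  0.2141]
   y -116.0 n 1 z 0.2120
   y -113.0 n 5 z 0.2130
   y -110.0 n 10 z 0.2117
   y -107.0 n 11 z 0.2101
   y -104.0 n 4 z 0.2102
```

```bash
cat > to.py <<'E'
import sys
from h import *
# usage: to.py x y z yawdeg(tool x axis)
o=get_obs(); x,y,z,yaw=map(float,sys.argv[1:5])
Rm=R.from_rotvec(o['orientation']).as_matrix()
print("clock",o['clock'],"tcp",np.round(o['tcp_pos'],4),"toolx yaw",np.round(np.degrees(np.arctan2(Rm[1,0],Rm[0,0])),2),"toolz",np.round(Rm[:,2],4),"F",np.round(o['contact_force'],2),"M",np.round(o['moment'],2),"w",o['grip_width'])
dw=np.array([x,y,z])-o['tcp_pos']
print("shift now axes mm",np.round(Rm.T@dw*1000,2))
t=np.radians(yaw); Rt=np.array([[np.cos(t),np.sin(t),0],[np.sin(t),-np.cos(t),0],[0,0,-1]])
print("shift target axes mm",np.round(Rt.T@dw*1000,2),"rot tool",np.round(R.from_matrix(Rm.T@Rt).as_rotvec(),4))
E
python3 to.py .5135 -.2065 .2 -24.5
```

```text
clock 3.25 tcp [0.5421 0.1803 0.4695] toolx yaw -24.5 toolz [ 2.e-04  9.e-04 -1.e+00] F [ 0.28 -0.29 -0.07] M [-0.06 -0.03 -0.01] w 0.08504693041578709
shift now axes mm [134.43 364.09 269.11]
shift target axes mm [134.37 363.86 269.46] rot tool [-0.0009  0.0002 -0.    ]
```

Call:
{"method": "servo_tool", "body": {
  "increments": [16,44,0,0,0,0,85,20,54,10,0,0,0,85,20,54,20,0,0,0,85,20,54,25,0,0,0,85,20,54,25,0,0,0,85,20,54,25,0,0,0,85,18,47,30,0,0,0,85,0,0,40,0,0,0,85]
}}

```text
clock: 4.25
tcp_pos: [0.511, -0.2125, 0.2936]
orientation: [3.062, -0.69, 0.001]
contact_force: [1.0, 1.3, -1.0]
grip_width: 0.085
```

Call:
{"method": "servo_tool", "body": {
  "increments": [0,0,40,0,0,0,85,0,0,30,0,0,0,85,0,0,10,0,0,0,85,0,0,10,0,0,0,85,0,0,0,0,0,0,85,0,0,0,0,0,0,85,0,0,0,0,0,0,85,0,0,0,0,0,0,85]
}}

```text
clock: 5.25
tcp_pos: [0.5135, -0.2046, 0.2051]
orientation: [3.069, -0.672, 0.001]
contact_force: [-0.5, 1.0, 1.0]
grip_width: 0.0852
```

```bash
python3 to.py .5135 -.2065 .052 -24.5; python3 look.py c wrist
```

```text
clock 5.25 tcp [ 0.5135 -0.2046  0.2051] toolx yaw -24.69 toolz [ 7.e-04 -4.e-04 -1.e+00] F [-0.47  0.99  0.97] M [ 0.01 -0.02  0.  ] w 0.08521670475645844
shift now axes mm [  0.66   1.72 153.09]
shift target axes mm [  0.77   1.73 153.09] rot tool [ 0.     -0.0008 -0.0033]
{'clock': 5.25, 'joints': [0.6058, 0.3361, -0.4171, 1.856, 0.1616, 0.9817, -0.3115], 'tcp_pos': [0.5135, -0.2046, 0.2051], 'orientation': [3.0687, -0.6716, 0.0012], 'contact_force': [-0.468, 0.9932, 0.965], 'grip_width': 0.0852}
```

View pics/wrist_c.png

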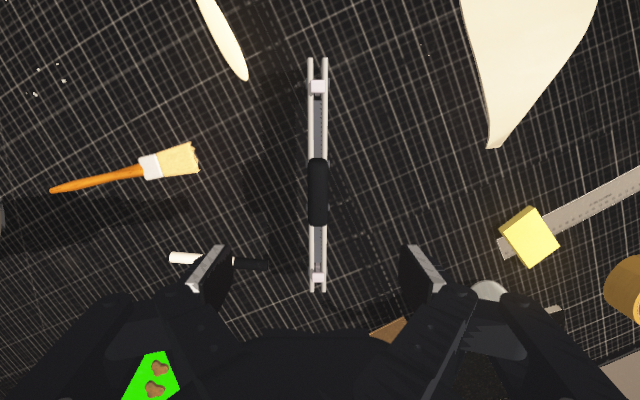

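The bar is centred between the fingers at column 318, with the grip on rows 158 to 226. One refinement from this view, then down.

Run:
```python
from h import *
import pickle
c=calibration("wrist")
o,im,d=pickle.load(open("wrist_c.pkl","rb"))
P=cloud(c,d,o)
m=np.zeros((400,640),bool); m[50:300,295:340]=1
m&=(P[...,2]>.045)&(P[...,2]<.11)
q=P[m]; print(len(q),cv2.minAreaRect((q[:,:2]*1000).astype(np.float32)))
g=q[q[:,2]>.08]; print(len(g),cv2.minAreaRect((g[:,:2]*1000).astype(np.float32)),np.percentile(g[:,2],[50,95]))
tabs=im[:, :,:]
```

```text
4407 ((513.7391357421875, -206.63743591308594), (252.38853454589844, 25.498044967651367), 66.019775390625)
1317 ((514.2308349609375, -206.09884643554688), (64.45585632324219, 19.8907470703125), 66.06096649169922) [0.08755875 0.08903089]
```

Call:
{"method": "servo_tool", "body": {
  "increments": [0.8,1.6,20,0,0,-0.008,85,0,0,35,0,0,0,85,0,0,35,0,0,0,85,0,0,30,0,0,0,85,0,0,15,0,0,0,85,0,0,10,0,0,0,85,0,0,8,0,0,0,85,0,0,0,0,0,0,85]
}}

```text
clock: 6.3
tcp_pos: [0.5134, -0.2064, 0.0517]
orientation: [3.072, -0.66, 0.0]
contact_force: [-0.1, 1.7, 0.8]
grip_width: 0.0851
```

```bash
python3 to.py .5138 -.2065 .052 -24.2
```

```text
clock 6.3 tcp [ 0.5134 -0.2064  0.0517] toolx yaw -24.24 toolz [ 1.e-04 -1.e-04 -1.e+00] F [-0.09  1.65  0.78] M [ 0.07 -0.07  0.01] w 0.08506323962064205
shift now axes mm [ 0.37 -0.07 -0.3 ]
shift target axes mm [ 0.37 -0.07 -0.3 ] rot tool [ 0.0001 -0.0001 -0.0006]
```

Call:
{"method": "servo_tool", "body": {
  "increments": [0,0,0,0,0,0,50,0,0,0,0,0,0,30,0,0,0,0,0,0,15,0,0,0,0,0,0,10,0,0,0,0,0,0,10,0,0,0,0,0,0,10,0,0,0,0,0,0,10,0,0,0,0,0,0,10],
  "squeeze": 60
}}

```text
clock: 7.3
tcp_pos: [0.5134, -0.2064, 0.0519]
orientation: [3.071, -0.659, 0.0]
contact_force: [-1.3, 0.4, 4.9]
grip_width: 0.0193
```

```bash
python3 to.py .5138 -.2065 .052 -24.2; python3 look.py d scene
```

```text
clock 7.3 tcp [ 0.5134 -0.2064  0.0519] toolx yaw -24.24 toolz [ 0.e+00 -2.e-04 -1.e+00] F [-1.31  0.41  4.9 ] M [0.2  0.39 0.11] w 0.01928478086196514
shift now axes mm [ 0.43 -0.1  -0.11]
shift target axes mm [ 0.43 -0.1  -0.11] rot tool [ 0.0002 -0.0001 -0.0006]
{'clock': 7.3, 'joints': [0.5481, 0.5421, -0.355, 1.9654, 0.2886, 0.6826, -0.4087], 'tcp_pos': [0.5134, -0.2064, 0.0519], 'orientation': [3.0714, -0.6594, 0.0001], 'contact_force': [-1.3124, 0.4139, 4.9029], 'grip_width': 0.0193}
```

Call:
{"method": "servo_tool", "body": {
  "increments": [0,0,-8,0,0,0,10,0,0,-22,0,0,0,10,0,0,-45,0,0,0,10,0,0,-50,0,0,0,10,0,0,-50,0,0,0,10,0,0,-50,0,0,0,10,0,0,-30,0,0,0,10,0,0,-15,0,0,0,10]
}}

```text
clock: 8.35
tcp_pos: [0.5134, -0.2063, 0.323]
orientation: [3.071, -0.659, 0.002]
contact_force: [-0.4, -0.1, -4.3]
grip_width: 0.0193
```

```bash
python3 to.py .5656 .2317 .32 13.15
```

```text
clock 8.35 tcp [ 0.5134 -0.2063  0.323 ] toolx yaw -24.24 toolz [ 1.4e-03 -6.0e-04 -1.0e+00] F [-0.41 -0.13 -4.32] M [-0.   -0.03  0.04] w 0.01932560064133284
shift now axes mm [-132.26 -420.82    2.8 ]
shift target axes mm [ 150.44 -414.67    3.  ] rot tool [ 5.000e-04 -1.500e-03 -6.525e-01]
```

Call:
{"method": "servo_tool", "body": {
  "increments": [0,0,0,0,0,-0.11,10,0,0,0,0,0,-0.18,10,0,0,0,0,0,-0.18,10,0,0,0,0,0,-0.18,10,12,-30,0,0,0,0,10,19,-53,0,0,0,0,10,19,-53,0,0,0,0,10,19,-53,0,0,0,0,10]
}}

```text
clock: 9.35
tcp_pos: [0.5372, -0.0053, 0.3202]
orientation: [-3.121, -0.355, 0.004]
contact_force: [1.6, -0.0, -3.7]
grip_width: 0.0192
```

Call:
{"method": "servo_tool", "body": {
  "increments": [19,-53,0,0,0,0,10,19,-53,0,0,0,0,10,19,-53,0,0,0,0,10,15,-42,0,0,0,0,10,9,-24,0,0,0,0,10,0,0,0,0,0,0,10,0,0,0,0,0,0,10,0,0,0,0,0,0,10]
}}

```text
clock: 10.35
tcp_pos: [0.5665, 0.229, 0.3211]
orientation: [3.121, 0.352, -0.001]
contact_force: [0.6, 0.1, -3.9]
grip_width: 0.0194
```

```bash
python3 to.py .5656 .2317 .32 13.15; python3 look.py e scene top wrist
python3 - <<'E'
import cv2
for n,b in (("scene",(120,110,320,260)),("top",(150,130,310,260)),("wrist",(150,0,500,262))):
    im=cv2.imread(f"pics/{n}_e.png")[b[1]:b[3],b[0]:b[2]]; s=800/im.shape[1]
    s=min(s,600/im.shape[0]); cv2.imwrite(f"pics/{n}_ec.png",cv2.resize(im,None,fx=s,fy=s,interpolation=cv2.INTER_CUBIC)); print(n,s)
E
```

```text
clock 10.35 tcp [0.5665 0.229  0.3211] toolx yaw 12.88 toolz [-7.0e-04 -1.2e-03 -1.0e+00] F [ 0.62  0.14 -3.9 ] M [ 0.02 -0.01 -0.05] w 0.01944137828857105
shift now axes mm [-0.29 -2.79  1.1 ]
shift target axes mm [-0.28 -2.79  1.1 ] rot tool [ 0.001   0.0009 -0.0046]
{'clock': 10.35, 'joints': [0.0466, 0.3883, -0.7156, 1.5654, 0.2623, 1.2876, -0.4813], 'tcp_pos': [0.5665, 0.229, 0.3211], 'orientation': [3.1206, 0.3524, -0.0013], 'contact_force': [0.6174, 0.1427, -3.8984], 'grip_width': 0.0194}
scene 4.0
top 4.615384615384615
wrist 2.2857142857142856
```

View pics/scene_ec.png

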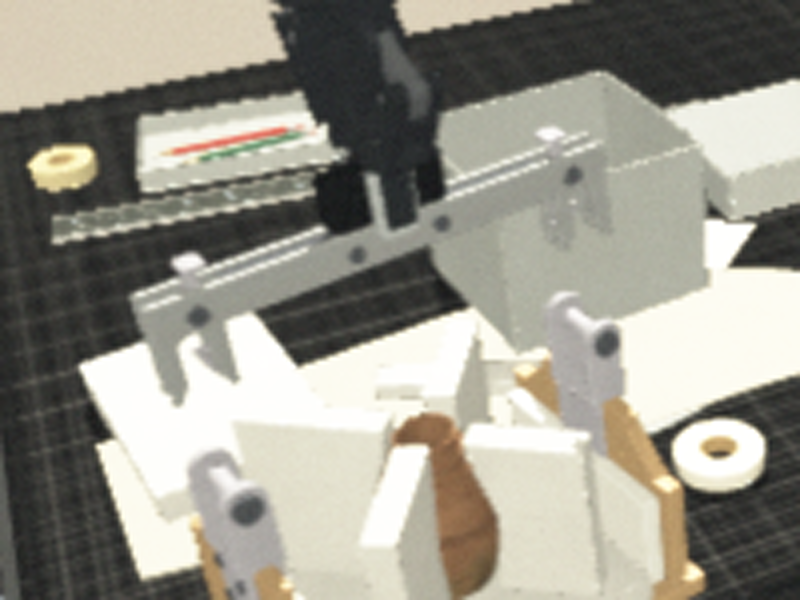

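View pics/wrist_ec.png

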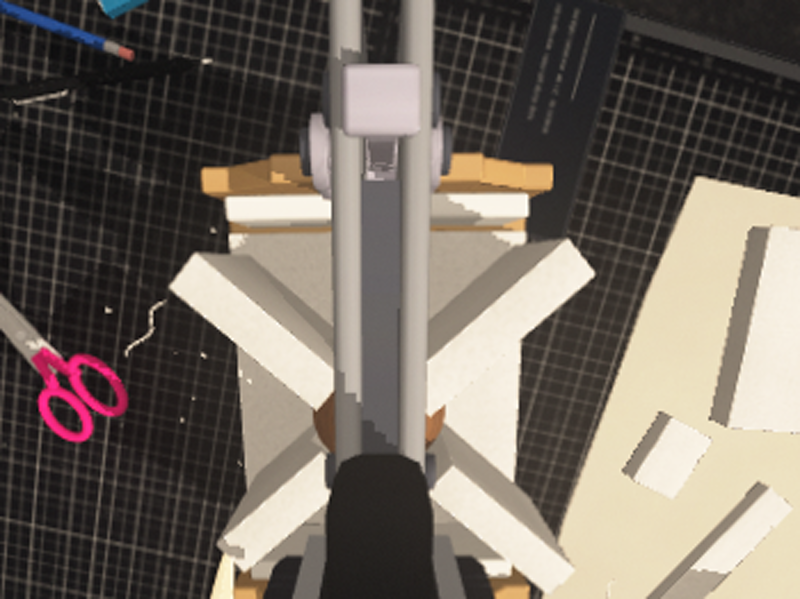

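```bash
cat > chk.py <<'E'
import sys,pickle
from h import *
tag=sys.argv[1]; zoff=float(sys.argv[2]) # expected tip height
t=np.radians(13.15); ex=np.array([np.cos(t),np.sin(t)]); ey=np.array([-np.sin(t),np.cos(t)]); C=np.array([.5656,.2317])
for n in ("scene","top"):
    o,im,d=pickle.load(open(f"{n}_{tag}.pkl","rb")); P=cloud(calibration(n),d).reshape(-1,3)
    q=P[:,:2]-C; x=q@ex; y=q@ey; z=P[:,2]
    k=(abs(y)<.16)&(abs(x)<.03)&(z>zoff-.003)&(z<zoff+.062)&(abs(y)>.05)
    print(n,"bar n",k.sum(),"y",np.round(np.percentile(y[k],[.3,1,99,99.7])*1000,1),"z",np.round(np.percentile(z[k],[0.5,99]),4))
    for s in (1,-1):
        e=k&(s*y>.07); 
        print("  end",s,"x",np.round(np.percentile(x[e],[3,50,97])*1000,1),"z max,min",np.round(np.percentile(z[e],[1,90]),4))
    tp=(abs(y)<.14)&(abs(x)<.012)&(abs(y)>.05)&(z>zoff+.055)&(z<zoff+.061)
    for s in (1,-1):
        e=tp&(s*y>.06); 
        if e.sum(): print("  top",s,"x",np.round(np.percentile(x[e],[3,50,97])*1000,1),"z",np.round(np.median(z[e]),4),"y",np.round(np.percentile(y[e],[2,98])*1000,1))
    kk=(z>.2165)&(z<.225)&(abs(x)<.03)&(abs(abs(y)-.11)<.02)
    for s in (1,-1):
        e=kk&(s*y>0)
        if e.sum(): print("  lug",s,"x",np.round(np.percentile(x[e],[2,98])*1000,1),"y",np.round(y[e].mean()*1000,1))
E
python3 chk.py e .269
```

```text
scene bar n 1446 y [-130.  -129.2  124.3  124.6] z [0.2702 0.3272]
  end 1 x [-10.3  -7.2   8.6] z max,min [0.2703 0.3255]
  end -1 x [-12.4  -9.6   6.7] z max,min [0.2712 0.3256]
  top 1 x [-10.   -2.    9.8] z 0.3256 y [ 61.8 122.3]
  top -1 x [-11.6  -3.3   7.7] z 0.3256 y [-127.6  -61.1]
  lug 1 x [-24.5  21.8] y 110.0
  lug -1 x [-24.7  21.5] y -109.9
top bar n 381 y [-131.5 -131.3  -50.8  -50.4] z [0.2722 0.3298]Traceback (most recent call last):
  File "chk.py", line 12, in <module>
    print("  end",s,"x",np.round(np.percentile(x[e],[3,50,97])*1000,1),"z max,min",np.round(np.percentile(z[e],[1,90]),4))
                                 ~~~~~~~~~~~~~^^^^^^^^^^^^^^^^
    return _quantile_unchecked(
        a, q, axis, out, overwrite_input, method, keepdims, weights)
    return _ureduce(a,
                    func=_quantile_ureduce_func,
    ...<5 lines>...
                    overwrite_input=overwrite_input,
                    method=method)
    r = func(a, **kwargs)
    result = _quantile(arr,
                       quantiles=q,
    ...<2 lines>...
                       out=out,
                       weights=wgt)
    slices_having_nans = np.isnan(arr[-1, ...])
                                  ~~~^^^^^^^^^
IndexError: index -1 is out of bounds for axis 0 with size 0
```

The scene camera puts the bar 2.6 mm short along cradle y. That agrees with the arm's own offset of 2.8 mm. The bar is level and centred between the lugs in x. I'll correct this and come down to just above the pins.

Call:
{"method": "servo_tool", "body": {
  "increments": [0,-1.5,0,0,0,-0.0045,10,0,-1.3,0,0,0,0,10,0,0,5,0,0,0,10,0,0,10,0,0,0,10,0,0,10,0,0,0,10,0,0,10,0,0,0,10,0,0,5,0,0,0,10,0,0,0,0,0,0,10]
}}

```text
clock: 11.5
tcp_pos: [0.5655, 0.2334, 0.2812]
orientation: [3.12, 0.363, -0.001]
contact_force: [-0.1, 0.3, -2.7]
grip_width: 0.0195
```

```bash
python3 to.py .5656 .2317 .262 13.15; python3 look.py f scene
python3 - <<'E'
import cv2
for n,b in (("scene",(120,130,320,280)),):
    im=cv2.imread(f"pics/{n}_f.png")[b[1]:b[3],b[0]:b[2]]
    cv2.imwrite(f"pics/{n}_fc.png",cv2.resize(im,None,fx=4,fy=4,interpolation=cv2.INTER_CUBIC))
E
sed -i 's/"scene","top"/"scene",/' chk.py; python3 chk.py f .229
```

```text
clock 11.5 tcp [0.5655 0.2334 0.2812] toolx yaw 13.26 toolz [-7.e-04 -2.e-04 -1.e+00] F [-0.11  0.25 -2.74] M [-0.03 -0.    0.01] w 0.019475300580679932
shift now axes mm [-0.31  1.66 19.16]
shift target axes mm [-0.32  1.66 19.16] rot tool [0.0001 0.0008 0.002 ]
{'clock': 11.5, 'joints': [0.0352, 0.4187, -0.7103, 1.6174, 0.2866, 1.2135, -0.5023], 'tcp_pos': [0.5655, 0.2334, 0.2812], 'orientation': [3.1204, 0.3628, -0.0012], 'contact_force': [-0.1109, 0.2504, -2.744], 'grip_width': 0.0195}
scene bar n 1366 y [-125.6 -124.6  128.8  129.2] z [0.23   0.2873]
  end 1 x [-11.1  -8.1   8.1] z max,min [0.2318 0.2856]
  end -1 x [-11.7  -8.8   7.3] z max,min [0.2303 0.2854]
  top 1 x [-10.5  -1.6   8.9] z 0.2855 y [ 61.2 127.3]
  top -1 x [-10.7  -2.8   7.8] z 0.2854 y [-123.6  -61.7]
  lug 1 x [-26.4  21.3] y 108.9
  lug -1 x [-24.5  17.9] y -108.1
```

View pics/scene_fc.png

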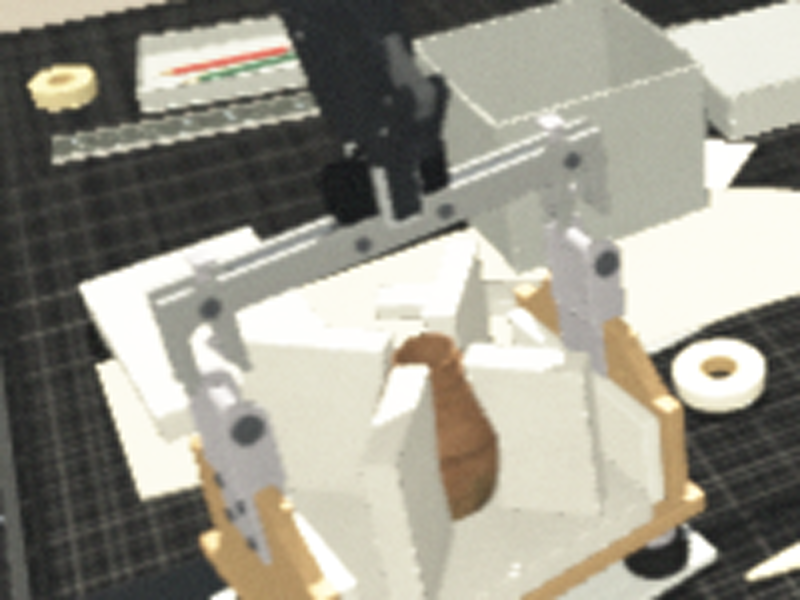

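Call:
{"method": "servo_tool", "body": {
  "increments": [-0.2,1.6,0,0,0,0,10,0,0,0,0,0,0,10,0,0,4,0,0,0,10,0,0,5,0,0,0,10,0,0,4,0,0,0,10,0,0,3,0,0,0,10,0,0,2,0,0,0,10,0,0,0,0,0,0,10]
}}

```text
clock: 12.55
tcp_pos: [0.5658, 0.2319, 0.2635]
orientation: [3.121, 0.363, -0.0]
contact_force: [0.4, -0.3, -3.3]
grip_width: 0.0193
```

```bash
python3 to.py .5656 .2317 .256 13.15; python3 look.py g scene
python3 - <<'E'
import cv2
for n,b in (("scene",(120,130,320,280)),):
    im=cv2.imread(f"pics/{n}_g.png")[b[1]:b[3],b[0]:b[2]]
    cv2.imwrite(f"pics/{n}_gc.png",cv2.resize(im,None,fx=4,fy=4,interpolation=cv2.INTER_CUBIC))
E
python3 chk.py g .212
```

```text
clock 12.55 tcp [0.5658 0.2319 0.2635] toolx yaw 13.26 toolz [-2.e-04 -1.e-04 -1.e+00] F [ 0.36 -0.33 -3.32] M [ 0.02 -0.01 -0.04] w 0.01930717306091178
shift now axes mm [-0.26  0.1   7.47]
shift target axes mm [-0.26  0.1   7.47] rot tool [0.     0.0002 0.002 ]
{'clock': 12.55, 'joints': [0.0341, 0.432, -0.7056, 1.6404, 0.298, 1.18, -0.5094], 'tcp_pos': [0.5658, 0.2319, 0.2635], 'orientation': [3.1205, 0.3628, -0.0004], 'contact_force': [0.3644, -0.3286, -3.3152], 'grip_width': 0.0193}
scene bar n 1514 y [-126.3 -125.3  127.1  127.5] z [0.2096 0.2701]
  end 1 x [-24.1  -8.1  10. ] z max,min [0.2101 0.2677]
  end -1 x [-23.8  -9.    7.5] z max,min [0.2099 0.2677]
  top 1 x [-9.8 -2.9  8.2] z 0.2683 y [ 60.9 125.3]
  top -1 x [-11.2  -4.9   8.5] z 0.2682 y [-124.5  -61.9]
  lug 1 x [-23.3  20.4] y 109.9
  lug -1 x [-23.8   7.3] y -108.5
```

View pics/scene_gc.png

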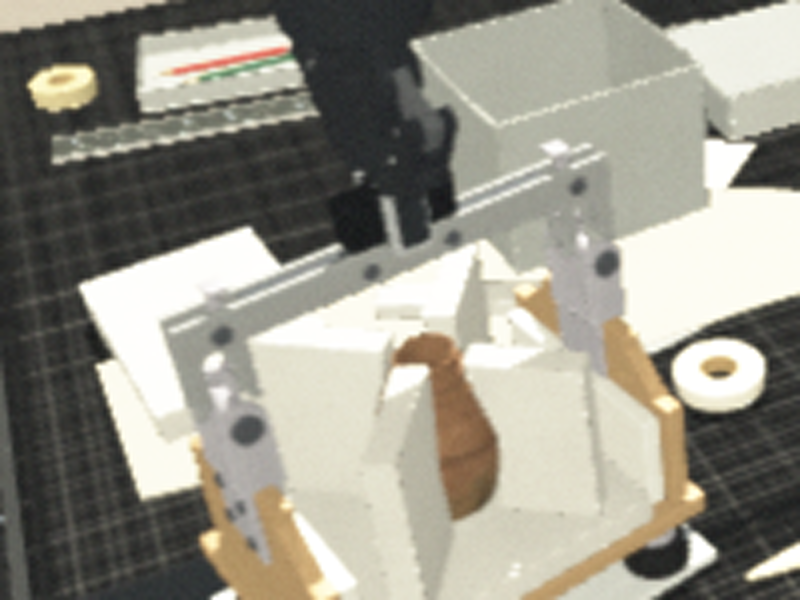

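The hooks are centred over the pins and between the lugs. Next I press slowly, watching the force.

Call:
{"method": "servo_tool", "body": {
  "increments": [0,0,1.5,0,0,0,10,0,0,1.5,0,0,0,10,0,0,1.5,0,0,0,10,0,0,1.5,0,0,0,10,0,0,1.5,0,0,0,10,0,0,1.5,0,0,0,10,0,0,1.5,0,0,0,10,0,0,1.5,0,0,0,10]
}}

```text
clock: 13.6
tcp_pos: [0.5661, 0.2318, 0.2518]
orientation: [3.121, 0.362, 0.001]
contact_force: [0.8, -0.8, -1.5]
grip_width: 0.0193
```

Call:
{"method": "servo_tool", "body": {
  "increments": [0,0,1,0,0,0,10,0,0,1,0,0,0,10,0,0,1,0,0,0,10,0,0,1,0,0,0,10,0,0,1,0,0,0,10,0,0,1,0,0,0,10,0,0,1,0,0,0,10,0,0,1,0,0,0,10]
}}

```text
clock: 14.6
tcp_pos: [0.566, 0.232, 0.2437]
orientation: [-3.12, -0.363, -0.001]
contact_force: [-0.1, -0.9, 2.0]
grip_width: 0.0192
```

```bash
python3 to.py .5656 .2317 .23 13.15
```

```text
clock 14.6 tcp [0.566  0.232  0.2437] toolx yaw 13.27 toolz [ 3.e-04  2.e-04 -1.e+00] F [-0.14 -0.86  2.04] M [ 0.03  0.02 -0.01] w 0.01916313614515506
shift now axes mm [-0.43  0.23 13.75]
shift target axes mm [-0.42  0.23 13.75] rot tool [-0.0001 -0.0004  0.0021]
```

Call:
{"method": "servo_tool", "body": {
  "increments": [0,0,1,0,0,0,10,0,0,1,0,0,0,10,0,0,1,0,0,0,10,0,0,1,0,0,0,10,0,0,1,0,0,0,10,0,0,1,0,0,0,10,0,0,1,0,0,0,10,0,0,1,0,0,0,10]
}}

```text
clock: 15.6
tcp_pos: [0.566, 0.232, 0.2358]
orientation: [-3.12, -0.363, -0.001]
contact_force: [-0.4, 0.2, 5.7]
grip_width: 0.0194
```

Call:
{"method": "servo_tool", "body": {
  "increments": [0,0,1,0,0,0,10,0,0,1,0,0,0,10,0,0,1,0,0,0,10,0,0,1,0,0,0,10,0,0,1,0,0,0,10,0,0,1,0,0,0,10,0,0,1,0,0,0,10,0,0,1,0,0,0,10]
}}

```text
clock: 16.6
tcp_pos: [0.5662, 0.2323, 0.2284]
orientation: [-3.12, -0.363, -0.002]
contact_force: [-0.1, -0.1, 7.9]
grip_width: 0.0191
```

```bash
python3 to.py .5656 .2317 .23 13.15; python3 look.py h scene
python3 - <<'E'
import cv2
for n,b in (("scene",(120,130,320,280)),):
    im=cv2.imread(f"pics/{n}_h.png")[b[1]:b[3],b[0]:b[2]]
    cv2.imwrite(f"pics/{n}_hc.png",cv2.resize(im,None,fx=4,fy=4,interpolation=cv2.INTER_CUBIC))
E
```

```text
clock 16.6 tcp [0.5662 0.2323 0.2284] toolx yaw 13.26 toolz [ 1.1e-03  7.0e-04 -1.0e+00] F [-0.08 -0.06  7.86] M [ 0.04  0.17 -0.01] w 0.01911734233395778
shift now axes mm [-0.7   0.45 -1.64]
shift target axes mm [-0.7   0.45 -1.64] rot tool [-0.0004 -0.0012  0.002 ]
{'clock': 16.6, 'joints': [0.0244, 0.4631, -0.6947, 1.6804, 0.3242, 1.115, -0.5312], 'tcp_pos': [0.5662, 0.2323, 0.2284], 'orientation': [-3.12, -0.3627, -0.0018], 'contact_force': [-0.0843, -0.0635, 7.8647], 'grip_width': 0.0191}
```

View pics/scene_hc.png

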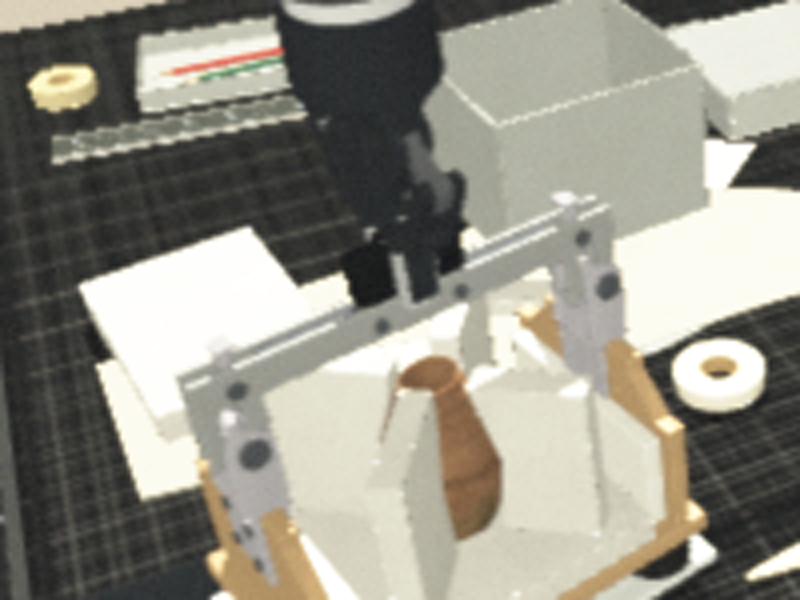

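Call:
{"method": "servo_tool", "body": {
  "increments": [0,0,1,0,0,0,10,0,0,1,0,0,0,10,0,0,1,0,0,0,10,0,0,1,0,0,0,10,0,0,1,0,0,0,10,0,0,1,0,0,0,10,0,0,1,0,0,0,10,0,0,0,0,0,0,10]
}}

```text
clock: 17.65
tcp_pos: [0.5654, 0.2315, 0.2199]
orientation: [3.12, 0.363, -0.002]
contact_force: [-1.3, -0.7, 2.4]
grip_width: 0.0193
```

```bash
python3 to.py .5656 .2317 .23 13.15
```

```text
clock 17.65 tcp [0.5654 0.2315 0.2199] toolx yaw 13.26 toolz [-1.2e-03 -7.0e-04 -1.0e+00] F [-1.27 -0.68  2.36] M [-0.05  0.09  0.04] w 0.019318566679498127
shift now axes mm [  0.19  -0.19 -10.06]
shift target axes mm [  0.2   -0.2  -10.06] rot tool [0.0005 0.0013 0.0019]
```

```bash
cat > crop.py <<'E'
import cv2,sys
t=sys.argv[1]
im=cv2.imread(f"pics/scene_{t}.png")[130:280,120:320]
cv2.imwrite(f"pics/scene_{t}c.png",cv2.resize(im,None,fx=4,fy=4,interpolation=cv2.INTER_CUBIC))
E
cat > meas.py <<'E'
import sys,pickle
from h import *
t=np.radians(13.15); ex=np.array([np.cos(t),np.sin(t)]); ey=np.array([-np.sin(t),np.cos(t)]); C=np.array([.5656,.2317])
for tag in sys.argv[1:]:
    o,im,d=pickle.load(open(f"scene_{tag}.pkl","rb")); P=cloud(calibration("scene"),d); 
    q=P[...,:2]-C; x=q@ex; y=q@ey; z=P[...,2]
    out=[tag,"tcp",round(float(o['tcp_pos'][2]),4)]
    # board/lug height: outer lug top edge (x<0 lug, near camera): max z of points with x in [-24,-17]
    for s in (1,-1):
        k=(x<-.016)&(x>-.027)&(abs(s*y-.11)<.012)&(z>.17)&(z<.24)
        b=(abs(x)<.014)&(s*y>.06)&(s*y<.09)&(z>.2)
        out+=["lug%+d"%s,round(float(np.percentile(z[k],97)),4),"bartop",round(float(np.percentile(z[b],90)),4) if b.sum() else None]
    # deck floor/side edge height: plywood deck by colour along the -x side
    print(*out)
E
python3 look.py i scene; python3 crop.py i; python3 meas.py d e g h i
```

```text
{'clock': 17.65, 'joints': [0.0222, 0.4708, -0.6913, 1.6897, 0.33, 1.1024, -0.5357], 'tcp_pos': [0.5654, 0.2315, 0.2199], 'orientation': [3.12, 0.3627, -0.0019], 'contact_force': [-1.2713, -0.6798, 2.3552], 'grip_width': 0.0193}
d tcp 0.0519 lug+1 0.2192 bartop None lug-1 0.2194 bartop None
e tcp 0.3211 lug+1 0.2198 bartop 0.3257 lug-1 0.2191 bartop 0.3257
g tcp 0.2635 lug+1 0.2196 bartop 0.2686 lug-1 0.219 bartop 0.2683
h tcp 0.2284 lug+1 0.2039 bartop 0.2333 lug-1 0.2032 bartop 0.233
i tcp 0.2199 lug+1 0.2093 bartop 0.2251 lug-1 0.2092 bartop 0.2246
```

View pics/scene_ic.png

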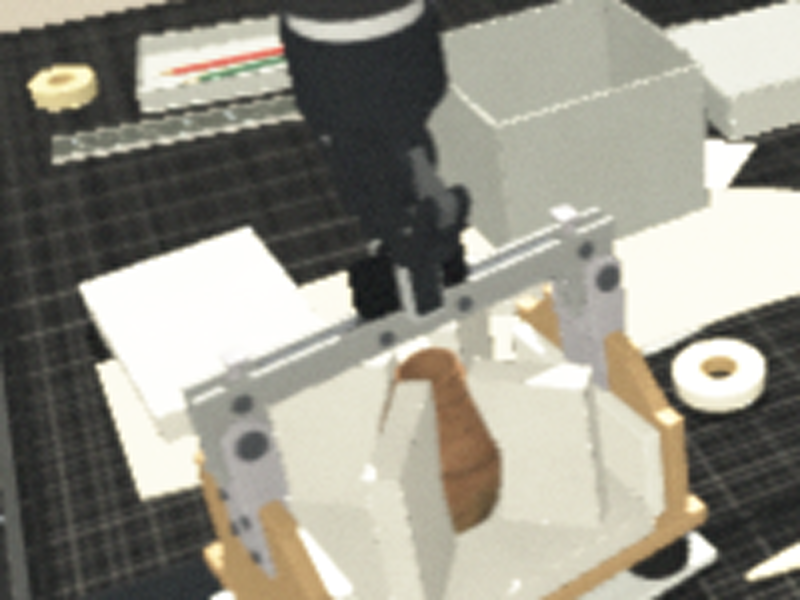

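From depth, the deck rose from −16 to −10 mm. The bar top is 27.1 mm above the pin axis, and the geometry predicts 27 mm when seated. I'll press a few more millimetres to make sure both hooks are home.

Call:
{"method": "servo_tool", "body": {
  "increments": [0,0,0.7,0,0,0,10,0,0,0.7,0,0,0,10,0,0,0.7,0,0,0,10,0,0,0.7,0,0,0,10,0,0,0.7,0,0,0,10,0,0,0.7,0,0,0,10,0,0,0.8,0,0,0,10,0,0,0,0,0,0,10]
}}

```text
clock: 18.7
tcp_pos: [0.5655, 0.2315, 0.2157]
orientation: [3.12, 0.363, -0.001]
contact_force: [-3.1, -3.4, 5.7]
grip_width: 0.0196
```

```bash
python3 to.py .5656 .2317 .23 13.15;python3 look.py j scene; python3 crop.py j; python3 meas.py i j
```

```text
clock 18.7 tcp [0.5655 0.2315 0.2157] toolx yaw 13.26 toolz [-8.e-04 -9.e-04 -1.e+00] F [-3.13 -3.41  5.67] M [-0.57  0.88  0.02] w 0.019590442307569615
shift now axes mm [  0.12  -0.14 -14.34]
shift target axes mm [  0.13  -0.15 -14.34] rot tool [0.0007 0.0009 0.0019]
{'clock': 18.7, 'joints': [0.0206, 0.4749, -0.6897, 1.6942, 0.3338, 1.0945, -0.539], 'tcp_pos': [0.5655, 0.2315, 0.2157], 'orientation': [3.1198, 0.3625, -0.0014], 'contact_force': [-3.1327, -3.4122, 5.668], 'grip_width': 0.0196}
i tcp 0.2199 lug+1 0.2093 bartop 0.2251 lug-1 0.2092 bartop 0.2246
j tcp 0.2157 lug+1 0.2051 bartop 0.2206 lug-1 0.2054 bartop 0.2204
```

```bash
python3 look.py j2 wrist; python3 to.py .5656 .2317 .23 13.15
```

```text
{'clock': 18.75, 'joints': [0.0207, 0.4748, -0.6897, 1.6942, 0.3338, 1.0946, -0.539], 'tcp_pos': [0.5655, 0.2315, 0.2157], 'orientation': [3.1198, 0.3624, -0.0013], 'contact_force': [-2.6716, -3.1709, 6.0041], 'grip_width': 0.0193}
clock 18.8 tcp [0.5655 0.2315 0.2157] toolx yaw 13.25 toolz [-7.e-04 -9.e-04 -1.e+00] F [-4.03 -2.78  6.62] M [-0.6   0.88  0.03] w 0.019373718189166993
shift now axes mm [  0.11  -0.15 -14.28]
shift target axes mm [  0.13  -0.16 -14.28] rot tool [0.0007 0.0009 0.0018]
```

View pics/wrist_j2.png

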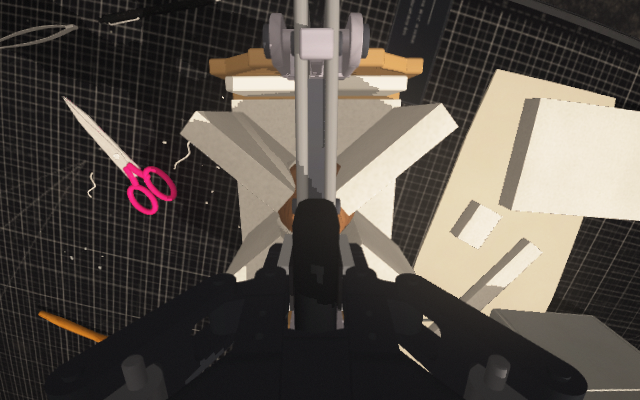

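View pics/scene_jc.png

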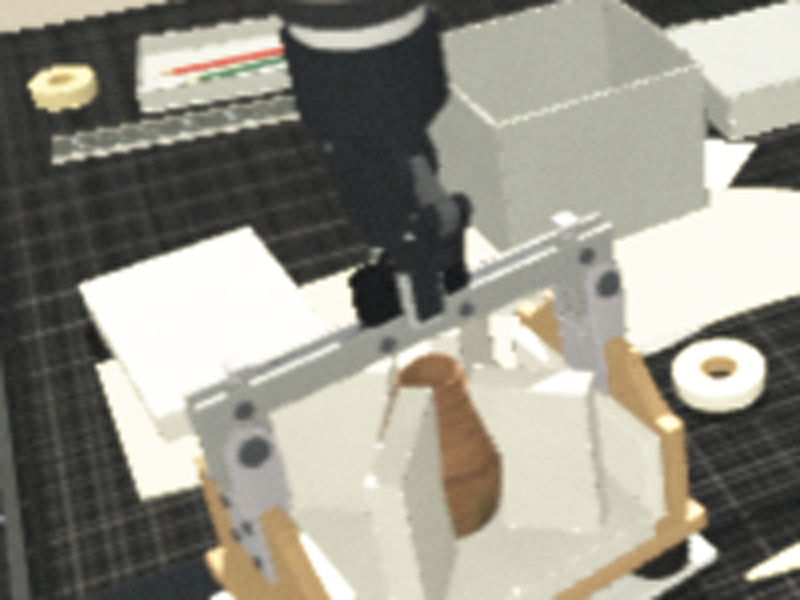

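Both hooks look home, with the bar between the lugs at both ends. Next is the gentle upward tug.

Call:
{"method": "servo_tool", "body": {
  "increments": [0,0,-1.2,0,0,0,10,0,0,-1.2,0,0,0,10,0,0,-1.2,0,0,0,10,0,0,-1.2,0,0,0,10,0,0,-1.2,0,0,0,10,0,0,-1.2,0,0,0,10,0,0,-1.2,0,0,0,10,0,0,-1.2,0,0,0,10]
}}

```text
clock: 19.8
tcp_pos: [0.566, 0.232, 0.2251]
orientation: [-3.12, -0.363, -0.0]
contact_force: [-1.4, -0.9, -0.8]
grip_width: 0.0193
```

Call:
{"method": "servo_tool", "body": {
  "increments": [0,0,-1.2,0,0,0,10,0,0,-1.2,0,0,0,10,0,0,-1.2,0,0,0,10,0,0,-1.2,0,0,0,10,0,0,-1.2,0,0,0,10,0,0,-1,0,0,0,10,0,0,-1,0,0,0,10,0,0,-1,0,0,0,10]
}}

```text
clock: 20.8
tcp_pos: [0.5657, 0.2319, 0.2341]
orientation: [-3.12, -0.363, 0.0]
contact_force: [0.6, 1.7, -5.7]
grip_width: 0.0195
```

```bash
python3 to.py .5656 .2317 .237 13.15;python3 look.py k scene; python3 crop.py k; python3 meas.py d i j k
```

```text
clock 20.8 tcp [0.5657 0.2319 0.2341] toolx yaw 13.27 toolz [-3.e-04  0.e+00 -1.e+00] F [ 0.64  1.69 -5.72] M [ 0.14 -0.04  0.01] w 0.01953965012975815
shift now axes mm [-0.19  0.19 -2.94]
shift target axes mm [-0.19  0.19 -2.94] rot tool [-0.0001  0.0003  0.0021]
{'clock': 20.8, 'joints': [0.0263, 0.4577, -0.6966, 1.6743, 0.3192, 1.1266, -0.527], 'tcp_pos': [0.5657, 0.2319, 0.2341], 'orientation': [-3.1205, -0.363, 0.0005], 'contact_force': [0.64, 1.6857, -5.7227], 'grip_width': 0.0195}
d tcp 0.0519 lug+1 0.2192 bartop None lug-1 0.2194 bartop None
i tcp 0.2199 lug+1 0.2093 bartop 0.2251 lug-1 0.2092 bartop 0.2246
j tcp 0.2157 lug+1 0.2051 bartop 0.2206 lug-1 0.2054 bartop 0.2204
k tcp 0.2341 lug+1 0.2218 bartop 0.2389 lug-1 0.2212 bartop 0.2386
```

Call:
{"method": "servo_tool", "body": {
  "increments": [0,0,-0.8,0,0,0,10,0,0,-0.7,0,0,0,10,0,0,-0.7,0,0,0,10,0,0,-0.7,0,0,0,10,0,0,-0.5,0,0,0,10,0,0,0,0,0,0,10,0,0,0,0,0,0,10,0,0,0,0,0,0,10]
}}

```text
clock: 21.85
tcp_pos: [0.5658, 0.2319, 0.2376]
orientation: [3.121, 0.363, -0.0]
contact_force: [-0.1, 1.4, -7.9]
grip_width: 0.019
```

```bash
python3 to.py .5656 .2317 .237 13.15;python3 look.py l scene; python3 crop.py l; python3 look.py l2 scene; python3 meas.py d k l l2
```

```text
clock 21.85 tcp [0.5658 0.2319 0.2376] toolx yaw 13.27 toolz [-2.e-04 -1.e-04 -1.e+00] F [-0.11  1.4  -7.89] M [ 0.26 -0.    0.03] w 0.019016666017506845
shift now axes mm [-0.21  0.16  0.56]
shift target axes mm [-0.21  0.16  0.56] rot tool [0.     0.0002 0.002 ]
{'clock': 21.85, 'joints': [0.0273, 0.4545, -0.6978, 1.6705, 0.3167, 1.1329, -0.5249], 'tcp_pos': [0.5658, 0.2319, 0.2376], 'orientation': [3.1205, 0.3629, -0.0003], 'contact_force': [-0.1086, 1.403, -7.8926], 'grip_width': 0.019}
{'clock': 21.9, 'joints': [0.0274, 0.4545, -0.6978, 1.6705, 0.3166, 1.1329, -0.5249], 'tcp_pos': [0.5658, 0.2319, 0.2376], 'orientation': [3.1206, 0.3628, -0.0004], 'contact_force': [-0.5821, 1.8271, -7.6868], 'grip_width': 0.0193}
d tcp 0.0519 lug+1 0.2192 bartop None lug-1 0.2194 bartop None
k tcp 0.2341 lug+1 0.2218 bartop 0.2389 lug-1 0.2212 bartop 0.2386
l tcp 0.2376 lug+1 0.2254 bartop 0.2426 lug-1 0.2246 bartop 0.2424
l2 tcp 0.2376 lug+1 0.2249 bartop 0.2424 lug-1 0.2246 bartop 0.2423
```

View pics/scene_lc.png

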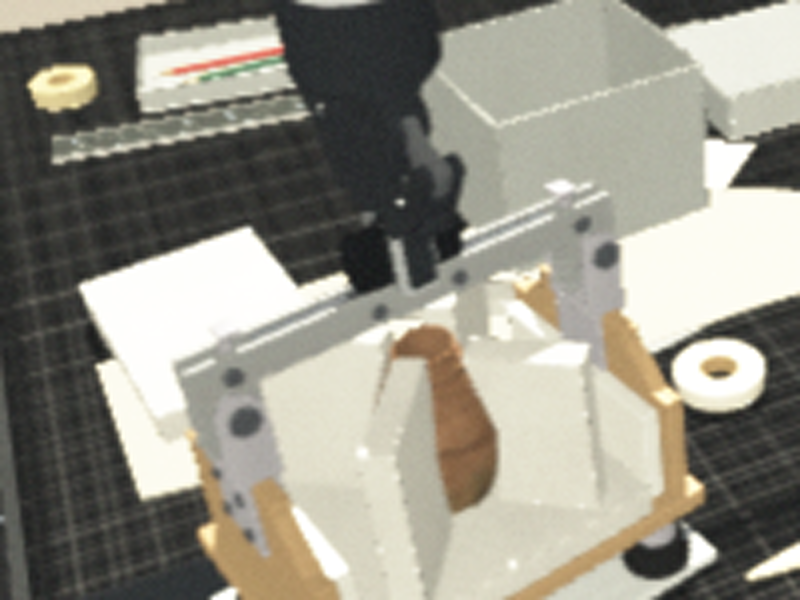

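Under the tug the deck stands at about +5.4 mm by depth (about +6 mm from the added 4.3 N). The bar is level and held, with about 2 mm of play. I'll lower it until the bar's weight rests on the deck, then release.

Call:
{"method": "servo_tool", "body": {
  "increments": [0,0,1,0,0,0,10,0,0,1.5,0,0,0,10,0,0,1.7,0,0,0,10,0,0,1.7,0,0,0,10,0,0,1.7,0,0,0,10,0,0,1.7,0,0,0,10,0,0,1.7,0,0,0,10,0,0,1.5,0,0,0,10]
}}

```text
clock: 22.95
tcp_pos: [0.5663, 0.2318, 0.2255]
orientation: [3.121, 0.362, 0.001]
contact_force: [0.6, -0.4, 0.9]
grip_width: 0.0193
```

Call:
{"method": "servo_tool", "body": {
  "increments": [0,0,0,0,0,0,10,0,0,0,0,0,0,10,0,0,0,0,0,0,10,0,0,0,0,0,0,10,0,0,0,0,0,0,10,0,0,0,0,0,0,10,0,0,0,0,0,0,10,0,0,0,0,0,0,10],
  "squeeze": 20
}}

```text
clock: 23.95
tcp_pos: [0.5659, 0.232, 0.2252]
orientation: [-3.12, -0.363, -0.0]
contact_force: [2.0, -0.5, -0.4]
grip_width: 0.0191
```

```bash
python3 to.py .5656 .2317 .225 13.15;python3 look.py m scene;  python3 meas.py d m
```

```text
clock 23.95 tcp [0.5659 0.232  0.2252] toolx yaw 13.26 toolz [ 2.e-04  1.e-04 -1.e+00] F [ 1.97 -0.51 -0.43] M [-0.11 -0.42 -0.04] w 0.01913004482109499
shift now axes mm [-0.4   0.18  0.18]
shift target axes mm [-0.4   0.18  0.18] rot tool [-0.0001 -0.0002  0.002 ]
{'clock': 23.95, 'joints': [0.0235, 0.4661, -0.6934, 1.6838, 0.3264, 1.1103, -0.5328], 'tcp_pos': [0.5659, 0.232, 0.2252], 'orientation': [-3.1205, -0.3628, -0.0003], 'contact_force': [1.9701, -0.5118, -0.4316], 'grip_width': 0.0191}
d tcp 0.0519 lug+1 0.2192 bartop None lug-1 0.2194 bartop None
m tcp 0.2252 lug+1 0.2143 bartop 0.2303 lug-1 0.2135 bartop 0.23
```

Call:
{"method": "servo_tool", "body": {
  "increments": [0,0,0,0,0,0,20,0,0,0,0,0,0,22,0,0,0,0,0,0,25,0,0,0,0,0,0,32,0,0,0,0,0,0,45,0,0,0,0,0,0,55,0,0,0,0,0,0,60,0,0,0,0,0,0,60]
}}

```text
clock: 25.0
tcp_pos: [0.5659, 0.2319, 0.2251]
orientation: [3.121, 0.363, -0.0]
contact_force: [-0.7, -0.5, 0.0]
grip_width: 0.0598
```

Call:
{"method": "servo_tool", "body": {
  "increments": [0,0,-3,0,0,0,60,0,0,-8,0,0,0,60,0,0,-20,0,0,0,60,0,0,-30,0,0,0,60,0,0,-40,0,0,0,60,0,0,-40,0,0,0,60,0,0,-20,0,0,0,60,0,0,0,0,0,0,60]
}}

```text
clock: 26.0
tcp_pos: [0.5664, 0.2327, 0.3892]
orientation: [-3.119, -0.363, -0.007]
contact_force: [-0.1, 0.6, -0.4]
grip_width: 0.0597
```

```bash
python3 look.py n scene wrist top;  python3 meas.py d m n; python3 crop.py n
```

```text
{'clock': 26.0, 'joints': [0.0463, 0.3514, -0.727, 1.4613, 0.2349, 1.4123, -0.4545], 'tcp_pos': [0.5664, 0.2327, 0.3892], 'orientation': [-3.119, -0.3629, -0.0074], 'contact_force': [-0.0821, 0.616, -0.4215], 'grip_width': 0.0597}
d tcp 0.0519 lug+1 0.2192 bartop None lug-1 0.2194 bartop None
m tcp 0.2252 lug+1 0.2143 bartop 0.2303 lug-1 0.2135 bartop 0.23
n tcp 0.3892 lug+1 0.2144 bartop 0.23 lug-1 0.2136 bartop 0.2294
```

View pics/scene_nc.png

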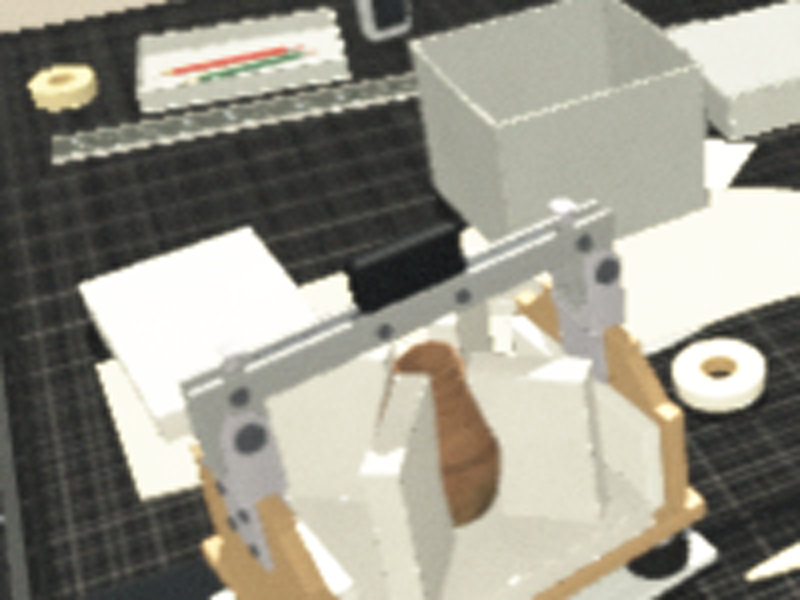

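View pics/wrist_n.png

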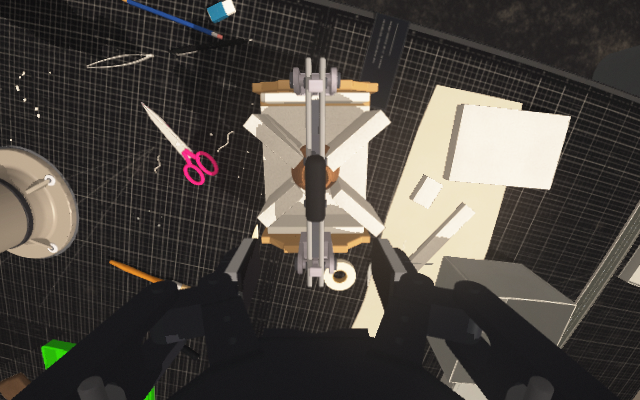

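The bar is free and rests level on both pins. As a latch check, I'll compare each thumb tab's position on the bar with the wrist view taken before the pick-up, when the latches were shut.

Run:
```python
from h import *
import pickle
c=calibration("wrist")
def run(tag,C,yaw,tip,cam="wrist"):
    cc=calibration(cam)
    o,im,d=pickle.load(open(f"{cam}_{tag}.pkl","rb")); P=cloud(cc,d,o)
    t=np.radians(yaw); ex=np.array([np.cos(t),np.sin(t)]); ey=np.array([-np.sin(t),np.cos(t)])
    q=P[...,:2]-C; x=q@ex; y=q@ey; z=P[...,2]-tip
    bar=(abs(x)<.013)&(abs(y)<.14)&(z>.04)&(z<.1)
    print(cam,tag,"ends",np.round(np.percentile(y[bar],[.5,99.5])*1000,1))
    for s in (1,-1):
        k=bar&(s*y>.06)&(z>.0605)
        if k.sum(): print("  tab",s,k.sum(),"y",np.round(np.percentile(y[k],[5,50,95])*1000,1),"z",np.round(np.percentile(z[k],[10,50,90])*1000,1))
run("a",np.array([.5138,-.2065]),-24.2,0)
run("c",np.array([.5138,-.2065]),-24.2,0)
run("n",np.array([.5656,.2317]),13.15,.1735)
run("e",np.array([.5656,.2317]),13.15,.2692,"scene")
run("n",np.array([.5656,.2317]),13.15,.1735,"scene")
```

```text
wrist a ends [-124.   124.9]
  tab 1 80 y [ 95.4 101.1 106.7] z [67.2 68.5 69.5]
  tab -1 62 y [-104.5  -99.   -94.1] z [66.9 68.3 69.3]
wrist c ends [-122.2  124.9]
  tab 1 213 y [ 94.2 100.2 105.4] z [67.4 68.6 69.6]
  tab -1 111 y [-104.1  -98.8  -94.1] z [67.6 68.5 69.4]
wrist n ends [-122.6  126. ]
  tab 1 207 y [ 94.6 100.1 106.3] z [66.8 68.  69. ]
  tab -1 110 y [-103.   -97.9  -93.6] z [66.8 68.  68.9]
scene e ends [-129.1  124.2]
  tab 1 38 y [ 91.8  98.1 102.4] z [63.9 67.8 68.6]
  tab -1 26 y [-108.3 -103.1  -97.2] z [62.2 67.7 68.7]
scene n ends [-125.2  127.2]
  tab 1 34 y [ 96.4 101.5 106.2] z [66.  67.3 68.9]
  tab -1 22 y [-105.6  -99.4  -94.7] z [65.3 67.1 68. ]
```

Both tabs sit within 1 mm of their shut positions. At 0.25 rad open they would be several millimetres off. Last comes a check of the bystanders, then hand-in.

Run:
```python
from h import *
import pickle
a=np.load("top0.npz")['im']; _,b,_=pickle.load(open("top_n.pkl","rb"))
for nm,(u0,v0,u1,v1) in (("tape",(306,160,340,194)),("folder",(295,232,355,250))):
    for im in (a,b):
        m=(im[v0:v1,u0:u1].min(2)>150); v,u=np.nonzero(m); print(nm,m.sum(),u.mean()+u0,v.mean()+v0)
o=get_obs(); print(o['clock'],o['qvel'].round(3),o['contact_force'].round(2))
hand_in()
```

```text
tape 328 322.9756097560976 176.51829268292684
tape 328 322.9756097560976 176.51829268292684
folder 276 325.7427536231884 240.19927536231884
folder 277 325.67870036101084 240.20938628158845
26.15 [-0.001  0.012  0.     0.008 -0.    -0.002 -0.001] [0.33 0.02 0.08]
the job is handed in; nothing more can be done
```

The tie bar is on the cradle with both hooks home. It held under an upward tug, and I handed the job in at 26.2 s with the gripper well clear.

- **Pressing down:** I pressed at 1 mm per row (about 8 mm/s). The deepest deck position I measured was about −16 mm. The readings were about a second apart, so it may have gone somewhat lower as the latches gave way. The upward force then dropped from about 11 N to 6 N, and the deck rose to −10 mm with both hooks on their seats. I pressed on to −14 mm, and the deck followed the bar the whole way.
- **Tug:** the deck rose to about +5.4 mm by camera depth, or about +6 mm by force. The bar stayed level, with about 2 mm of play at the hooks. I lowered it until the force was near zero before opening the fingers.
- **After release:**
  - The bar sits level, and the deck is at about −5 mm under its weight.
  - Both thumb tabs are within 1 mm of where they were with the latches shut. This is indirect evidence, because the latch noses themselves can't be seen.
  - The tape and bone folder have not moved in the top view.

Two readings did not fit neatly:
- **Top camera:** it placed the cradle about 2.5 mm away from where the wrist and scene cameras did, so I used those two.
- **Side force:** while pressing home I saw a side force of 3 to 4 N and a moment of about 0.9 N m. I took this to be the hooks bearing on the pins, and both had largely gone by the tug.

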